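# Refit the filter cassette in the bench extraction box

### The arm

A 7-joint arm with a two-finger parallel gripper is mounted at the origin on a cart in front of the work surface, level with it; the furniture and walls round the work are solid. World frame = base frame: x ahead of the robot, y to its left, z up, the work surface at z = 0. Lengths are in mm, angles in rad, forces in N, time in s.
With the tool pointing down it reaches from about 425 to 975 mm from the base axis. Payload 16.7 kg.
Tool frame: the origin (TCP) lies on the centre line of the jaws, within the pads' length; the fingertips stand 8 mm ahead of it and the grasp point (between the pads) lies 11 mm behind it; z points along the fingers, y is the direction in which the jaws open and shut (so a half turn about z gives the same grasp; the last joint's range is limited). The gripper opens to 85 mm and grips with 20 to 120 N. Pads are 22 mm wide; open, the fingers measure 114 mm over their backs; the gripper's body (76 mm by 85 mm) begins 54 mm behind the grasp point. The pads swing forward as they close: fully open they stand 13 mm farther back than shut.
Start: joints at [-1.369, 0.426, 0.074, 1.606, -0.034, 1.111, -0.067], TCP at [231.967, 633.852, 239.302] pointing down, gripper open.
Joint ranges: [-2.85, 2.85], [-0.5, 2.14], [-1.23, 1.37], [0.21, 2.46], [-1.02, 4.16], [0.16, 2.05], [-2.73, 2.73]. Speed limits (rad/s): [1.89, 1.89, 2.39, 2.39, 3.01, 3.01, 3.01].

### API

Orientations are given as a 3x3 rotation matrix whose columns are the frame's x, y, z axes.
In Python, from station import move_pose, move_linear, movej, ungrasp, grasp, wait, ik, capture, PlanningError, sign_off, boxes_of, read_time_s, read_q, read_qd, read_joint_torque, read_ee_pos, read_tcp_rot, read_ft_force, read_ft_torque, read_opening gives the robot as it stands. The module is installed in compiled form; this text tells all that it offers. Calls block until the motion is done:
- move_pose(position, orientation): joint-space move of the TCP to a pose.
- move_linear(position, ori=None, speed=150, until_force=None): straight line of the TCP; ori=None keeps the orientation; speed is the mean speed in mm/s. With until_force (N) it stops when the force on the tool has changed by that much, and returns True; else False.
- movej(angles): joint-space move.
- ungrasp() and grasp(force=None): open the fingers fully, or close them until they stop; force is the grip in N (None keeps the last).
- wait(seconds).
- ik(position, orientation): joint angles nearest the present ones, or None.
- capture(name): name is "side" or "top" or "wrist"; returns a dict with "frame" (420x560x3 uint8, red, green, blue), "depth" (420x560 float32, mm along the optical axis (not along the pixel's ray), 0 where there is no reading), "vfov" (degrees; the focal length in pixels is half the picture's height over the tangent of half this angle, whatever the lens; pixels are square), "cx", "cy" (the principal point, pixels), "k1" (the pictures are not rectified: a ray, as slopes to the right and down, at radius r is drawn at 1 + k1 r^2 times it, then the intrinsics apply), "xyz" and "rotation" of the camera in the world. Camera axes: x right, y down, z forward; pixel columns grow to the right and rows downward; lengths in mm; the calibration is good to about 2 mm. A picture is of the moment at which its call begins.
A pose or a line that the arm cannot do raises PlanningError and nothing moves.
- sign_off(): hands the job in, once; it reports no verdict.
Trained networks look in a picture, given as the dict that the camera call returned (one of the last four; its "shot" number tells which), for a name from the list of things; names that differ only in an ending like _2 or _b are one class to them, and where a whole thing is asked for, a point or a joint stands for the part that bears it (a point fixed in the world has none). Each returns a list of dicts, best first, with "score" (0 to 1); they miss things now and then, are a little off and sometimes report something else, mostly with a low value. They report only what shows in the picture. A call takes as long as a camera call.
- boxes_of(picture, name): "location" ([column, row] in pixels, amid what is visible of it).
Readings, each from a call of its own:
- read_time_s(): time.
- read_q(): joint angles.
- read_qd(): joint speeds.
- read_joint_torque(): joint torques, N m.
- read_ee_pos(): TCP position.
- read_tcp_rot(): TCP orientation.
- read_ft_force(): force on the tool from outside, world axes, zero at the start.
- read_ft_torque(): the same for the moment, N m.
- read_opening(): finger opening in mm.
Only numpy, scipy, OpenCV 4.12 (cv2) and the standard library are available. Lean on these libraries where they do the work, as an engineer would, in place of code of your own. Each camera call takes 0.05 s, during which the arm holds its last target.

### The job

The brushed-out metal filter cassette lies on the right of the desk; put it back into the grey extraction box on the left. It is longer than the mouth of the box, so tilt it, feed one short end in under the front lip against the sprung bar, lower the other end past the rear lip, and settle it flat on the ledges, home against the rear stop with both ends under their lips. Work gently by feel (no knocking, dropping or forcing the cassette in the box), leave the other things alone, and let go.

Things in the scene. Friction and masses are not known exactly. Their poses are not given: they have to be found in the camera images.
- cassette: Loose filter cassette, aluminium frame round wire mesh, 130 (x) x 110 (y) x 12 (z) mm, about 0.24 kg, alike at both ends. Origin: centre of its underside, z up. Its black bow handle has a grip bar along y, 64 mm long, 12 mm thick (x), 42 to 58 mm above the underside, on posts at y = +-26 mm. Gripped across the 12 mm (closing along the cassette's x) it keeps its tilt in the fingers.
- cassette_grip (a point): Centre of the handle's grip bar, 50 mm above the cassette's underside.
- cassette_end_a (a point): Middle of the lower edge of the cassette's +x end (65 mm from its origin).
- cassette_end_b (a point): Middle of the lower edge of the cassette's -x end (65 mm from its origin).
- extractor: Grey extraction box fixed to the desk, 130 mm wide, 96 mm high, x from -92 mm (front face: switch, knob) to +120 mm (fan part; hose spigot to 154). Origin: at desk level under the centre of its mouth, +x to its rear, away from the robot, turned up to 0.4 rad; x, y, z of its points are in this frame. Between it and the cassette stands a fixed milling machine, 0.41 m high, 0.45 m ahead of the robot.
- extractor_mouth (a point): Centre of the mouth in the box's top face, z = 96 mm. The mouth is 110 mm long (x -55 to +55 mm) and 116 mm wide (y -58 to +58 mm; the side walls go straight down). The lips in front and behind are 4 mm thick, undersides at z = 92 mm. To clear the rear lip while its front end is in, the cassette needs a tilt of 18 to 25 degrees.
- extractor_ledge (a point): Point at z = 63 mm over the front ledge, x = -68 mm. The ledges (front_ledge from x = -53 mm forwards, rear_ledge from +46.5 mm backwards, sides 9 mm wide; 4 mm thick) are one level frame on levelling screws, their top anywhere from z = 57 to 69 mm: not told, to be felt. Let go too high, the cassette falls or the springs jam it against the stop before it lies on the ledges.
- extractor_bar (a point): Middle of the rear face of the sprung bar at rest, under the front lip: x = -66 mm. It has two steel pads (y 30 to 52 mm on either side, z 60 to 90 mm), gives towards the front (-x) with about 3 N at first and 0.25 N more per mm, stops dead after 14 mm (x = -80 mm), and pushes the cassette to the rear. The point does not move with the bar.
- extractor_stop (a point): Rear stop wall under the rear lip, x = +63 mm, z = 75 mm. Home: the cassette's end touches it, its origin at x = -2 mm, 12 mm of it under the front lip and 8 mm under the rear lip. To let the rear end down past the rear lip (edge at x = +55 mm) the cassette's origin must be pushed to x = -11 to -14.5 mm.
- padlock_40: Bystander: brass padlock, 50x57x13 mm, lying flat at the left.
- padlock_30: Bystander: small brass padlock, 43x37x13 mm, lying near the front edge of the desk at the far left.
- swarf_brush: Bystander: flat brush with a wooden handle, 188 mm long, 15 mm high, lying behind the cassette.
- cutter_wheel: Bystander: toothed cutter wheel, 60 mm across, 10 mm thick, lying behind the milling machine's left side.
- fob_small: Bystander: black car key fob, 63x51x13 mm, lying near the front edge of the desk at the left.

How it is judged (in metres and radians):
On the way, in this order (a step that is already met when the one before it is completed fails the run):
1. the tilted cassette has one end inside the box under the front lip (angle between cassette's own z axis and vertical above 0.15 rad and ((x of cassette_end_a in the frame of extractor below -0.057 m and z of cassette_end_a in the frame of extractor below 0.085 m and z of cassette_end_b in the frame of extractor above 0.093 m) or (x of cassette_end_b in the frame of extractor below -0.057 m and z of cassette_end_b in the frame of extractor below 0.085 m and z of cassette_end_a in the frame of extractor above 0.093 m))), for 0.1 s.
2. the cassette lies flat inside the box, below the lips (angle between cassette's own z axis and vertical below 0.04 rad and z of cassette in the frame of extractor below 0.076 m and x of cassette in the frame of extractor between -0.02 and 0.005 m), for 0.1 s.
At the end, for the whole second after the job is handed in: The cassette is released and at rest in the box, lying on the front and rear ledges (tilt under 0.02 rad, both ends within 1.5 mm of the ledges), within 3 mm of its home against the rear stop and within 6 mm of the middle line, so that both short ends are under their lips (angle between cassette's own z axis and vertical below 0.02 rad and z of cassette in the frame of extractor between 0.05 and 0.074 m and x of cassette in the frame of extractor between -0.005 and 0.001 m and y of cassette in the frame of extractor between -0.006 and 0.006 m and linear speed of cassette below 0.01 m/s and z of each of front_ledge, rear_ledge in the frame of cassette above -0.0035 m); the robot touches nothing.
It fails at once if the cassette is knocked, dropped or forced in the box (contact force over 30 N) (contact force between cassette and extractor above 30 N).
It fails at once if another thing on the desk is pushed more than 20 mm (distance of any of padlock_40, padlock_30, swarf_brush, cutter_wheel, fob_small from where it was at the start of the episode above 0.02 m).
It also fails if it takes over 58 s, if anything falls off the work surface, if the arm or the gripper's body presses on something with over 40 N, if the wrist force passes 120 N, or if a joint passes its speed limit or range.

## Working session

There is one attempt and no reset: what is moved stays moved. The work goes in short steps, each a Python script; the robot and the scene stay as the last script left them, time stands still between calls to the robot, and variables do not carry over. Pictures are saved under pics/ and viewed, and the job is handed in when it is done.

```bash
mkdir -p pics; ls; cat > h.py <<'E'
import numpy as np, cv2
from station import *
def shot(name,fn):
    p=capture(name); cv2.imwrite('pics/'+fn,p['frame'][:,:,::-1]); return p
def pts(p):
    d=p['depth'];H,W=d.shape
    f=H/2/np.tan(np.radians(p['vfov'])/2)
    K=np.array([[f,0,p['cx']],[0,f,p['cy']],[0,0,1.]])
    u,v=np.meshgrid(np.arange(W,dtype=float),np.arange(H,dtype=float))
    n=cv2.undistortPoints(np.stack([u,v],-1).reshape(-1,1,2),K,np.array([p['k1'],0,0,0,0.])).reshape(H,W,2)
    c=np.dstack([n[...,0]*d,n[...,1]*d,d])
    w=c@np.array(p['rotation']).T+np.array(p['xyz']); w[d<=0]=np.nan
    return w
E
python3 - <<'E'
from h import *
for n in ['top','side','wrist']:
    p=shot(n,n+'0.png'); np.savez(n+'0.npz',**{k:v for k,v in p.items()})
    print(n,p['xyz'],p['vfov'],p['k1'],np.round(p['rotation'],3).tolist())
    w=pts(p)
    for o in ['cassette','extractor','extractor_mouth','cassette_grip','padlock_40','swarf_brush','cutter_wheel','fob_small','padlock_30']:
        for b in boxes_of(p,o)[:2]:
            c,r=b['location']; print(o,round(b['score'],2),np.round([c,r]),np.round(w[int(r),int(c)]))
print(read_time_s(),read_q(),read_ee_pos(),read_tcp_rot())
E
```

```text
pics
top [ 277.48389587   46.06529017 1501.79785994] 43.34087431260939 0.033629952507490665 [[-0.01, -0.975, 0.223], [-1.0, 0.011, 0.002], [-0.004, -0.223, -0.975]]
cassette 0.89 [396. 215.] [ 601. -267.   13.]
cassette 0.24 [223. 212.] [610. 233.  23.]
extractor 0.56 [224. 215.] [601. 227.  23.]
extractor_mouth 0.61 [220. 210.] [618. 240.  15.]
extractor_mouth 0.5 [156. 216.] [602. 426.  17.]
cassette_grip 0.56 [397. 216.] [ 598. -267.   13.]
cassette_grip 0.45 [249. 281.] [416. 155.  12.]
padlock_40 0.79 [156. 216.] [605. 426.  15.]
padlock_40 0.16 [219. 211.] [615. 243.  13.]
swarf_brush 0.88 [386. 167.] [ 746. -243.   13.]
cutter_wheel 0.61 [270. 162.] [768.  99.   5.]
cutter_wheel 0.19 [221. 211.] [614. 237.  19.]
fob_small 0.63 [247. 277.] [425. 161.  10.]
padlock_30 0.79 [156. 216.] [605. 426.  15.]
padlock_30 0.16 [219. 211.] [615. 243.  13.]
side [   3.60955947 -774.30905077  935.13646502] 53.97421429990149 -0.026619309937131744 [[0.829, -0.356, 0.432], [-0.559, -0.557, 0.614], [0.022, -0.751, -0.66]]
cassette 0.86 [348. 282.] [ 566. -285.   55.]
extractor 0.67 [252. 191.] [530. 158.  94.]
extractor_mouth 0.55 [252. 187.] [540. 175.  91.]
cassette_grip 0.61 [350. 285.] [ 594. -273.   14.]
padlock_40 0.65 [231. 168.] [585. 415.   8.]
swarf_brush 0.94 [379. 257.] [ 743. -238.    7.]
padlock_30 0.65 [231. 168.] [585. 415.   8.]
wrist [153.5026281  661.471749   374.84399186] 58.06095159412354 -0.08959652186376803 [[0.343, 0.889, 0.303], [0.939, -0.324, -0.112], [-0.002, 0.323, -0.946]]
1.5 [-1.3694765   0.42611939  0.07392304  1.60598649 -0.03413056  1.11083393
 -0.06710888] [231.98526432 633.84007671 239.29549983] [[-9.39056619e-01  3.43762507e-01 -7.11673274e-05]
 [ 3.43762512e-01  9.39056617e-01 -7.05907928e-05]
 [ 4.25636818e-05 -9.07534104e-05 -9.99999995e-01]]
```

View pictures.

View pics/top0.png

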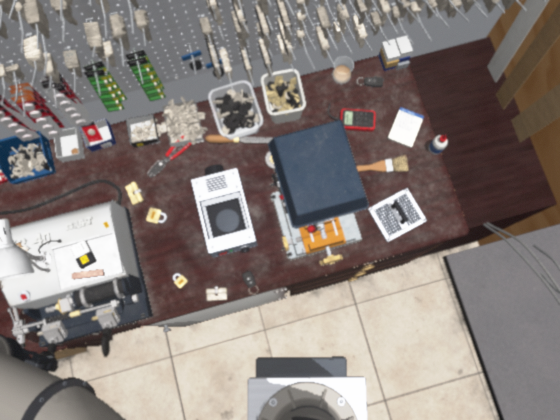

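View pics/side0.png

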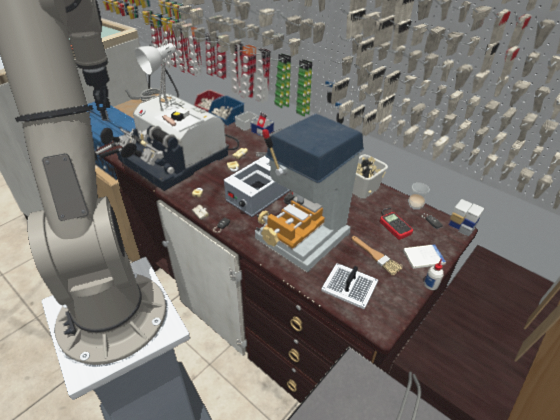

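View pics/wrist0.png

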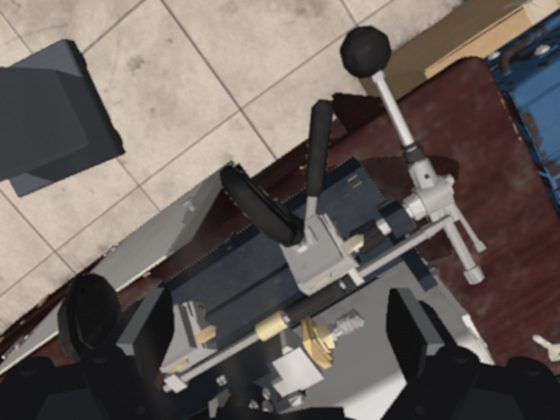

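```bash
cat > a.py <<'E'
from h import *
for n in ['top','side']:
    p=dict(np.load(n+'0.npz',allow_pickle=True)); p={k:(v.item() if v.ndim==0 else v) for k,v in p.items()}
    w=pts(p)
    def reg(x0,x1,y0,y1,z0,z1):
        m=(w[...,0]>x0)&(w[...,0]<x1)&(w[...,1]>y0)&(w[...,1]<y1)&(w[...,2]>z0)&(w[...,2]<z1); return w[m]
    b=reg(450,800,130,330,88,103)
    print(n,'box top',len(b),b.mean(0),b.min(0),b.max(0),cv2.minAreaRect(b[:,:2].astype(np.float32)), np.median(b[:,2]))
    c=reg(480,700,-370,-170,5,22)
    print('cass',len(c),np.median(c,0),cv2.minAreaRect(c[:,:2].astype(np.float32)))
    g=reg(480,700,-370,-170,40,70)
    if len(g)>4: print('grip',len(g),g.mean(0),np.median(g[:,2]),cv2.minAreaRect(g[:,:2].astype(np.float32)))
    d=reg(480,700,-370,-170,-10,5); print('desk',np.median(d,0))
    ml=reg(400,900,-250,130,150,500); print('mill',ml.min(0),ml.max(0))
    ml=reg(400,900,-250,130,350,500); print('mill top',ml.min(0),ml.max(0))
    ml=reg(350,900,-250,130,30,350); print('mill lower',ml.min(0),ml.max(0))
E
python3 a.py
```

```text
top box top 1927 [607.85717073 223.79588406  96.03436948] [481.56454308 133.49958141  88.06498528] [717.35324629 308.58425717 102.95049849] ((600.1970825195312, 221.4792022705078), (213.93746948242188, 129.80612182617188), 14.554798126220703) 96.03791684418957
cass 1733 [ 597.36204146 -266.13591381   10.86722291] ((590.26220703125, -269.83441162109375), (217.83468627929688, 199.10679626464844), 0.08834019303321838)
grip 115 [ 598.721834   -269.34320247   55.83963996] 56.26225401907891 ((599.15576171875, -269.26025390625), (62.75436019897461, 14.57870864868164), 23.37102508544922)
desk [ 5.64643888e+02 -2.63214060e+02 -2.02649248e-01]
mill [ 477.38792248 -141.51088201  150.52272774] [898.93544944 129.90570001 457.67179859]
mill top [ 477.38792248 -130.47774118  350.01072779] [898.93544944 127.73735458 457.67179859]
mill lower [ 444.59610875 -186.85503468   30.01339419] [899.75623661 129.90570001 349.95196437]
side box top 578 [551.70254096 218.8893844   95.02993879] [476.89348275 134.05320832  88.09177286] [672.88320845 310.09571311 100.20161422] ((588.147705078125, 220.38064575195312), (202.36819458007812, 133.71629333496094), 14.722583770751953) 95.39565246284474
cass 1358 [ 589.95008286 -276.9213643    10.90155133] ((582.07080078125, -264.138671875), (175.70932006835938, 190.44119262695312), 82.20188903808594)
grip 98 [ 591.1913537  -273.24505497   55.43996032] 56.417202293779496 ((594.1613159179688, -270.72918701171875), (64.77629852294922, 11.89742374420166), 27.174001693725586)
desk [ 5.57768950e+02 -2.85759061e+02 -2.02778471e-01]
mill [ 472.79549288 -141.74840415  150.14478706] [899.05625619 128.80589266 454.26822767]
mill top [ 472.79549288 -131.88894434  350.01580733] [899.05625619 128.80589266 454.26822767]
mill lower [ 440.08585769 -159.07046377   30.00002009] [899.8595015   82.41596944 349.98427835]
```

```bash
cat > b.py <<'E'
from h import *
for n in ['top','side']:
    p=dict(np.load(n+'0.npz',allow_pickle=True)); p={k:(v.item() if v.ndim==0 else v) for k,v in p.items()}
    w=pts(p)
    print(n)
    for x in range(200,1000,50):
        r=[]
        for y in range(700,-400,-50):
            m=(w[...,0]>=x)&(w[...,0]<x+50)&(w[...,1]>=y-50)&(w[...,1]<y)
            r.append('%4d'%np.nanmax(w[m][:,2]) if m.any() else '   .')
        print(x,' '.join(r))
E
python3 b.py
python3 - <<'E'
from h import *
def R(th): # tool y at azimuth th, tool down
    c,s=np.cos(th),np.sin(th); return np.array([[-s,c,0],[c,s,0],[0,0,-1.]])
print(R(1.22).round(2).tolist())
for P,th in [((590,218,330),.254),((590,218,520),.254),((520,0,530),-.3),((550,0,560),-.3),((600,-270,520),-1.13),((600,-270,300),-1.13),((600,-270,39),-1.13)]:
    q=ik(P,R(th)); print(P,th,None if q is None else np.round(q,2))
E
```

```text
top
200   57  335  459  617  716  730  748  737 -738 -743 -746 -744 -740 -745 -741 -743 -748 -742 -740 -744 -741 -743
250  134  447  457  628  197    0 -742 -744 -739 -742 -742 -744 -744 -739 -742 -745 -745 -741 -747 -743 -738 -739
300  136  156  188  191  135   59    8    6    5   -2 -744 -745 -744 -744 -744 -741 -740 -741 -746 -744 -745 -742
350  372  448  443  208  198  194   13    8   22   21   15   15    4 -743 -739 -742 -740 -746 -741 -743 -740 -744
400  209  446  441  231  220  204   19   20    8   10   17   21    8    8  132  133    0 -740 -743 -735 -740 -743
450  214  439  232  232  218    8    9    8  101  104   99   10   85  415  416  143   10    8    8    8   -1 -742
500  212  429  217  218  219   11   12    9  102  103  104  103   89  379  381  378  347   41   22   19    8    8
550  188  197  208  210  207   23   17   11  103   29  101  100  354  378  379  380  379   36   23   68   18    9
600   10    9  147  178  175   19   11    8  104  102  101   12  372  376  376  378  376   15   19   63   21    9
650   21   15   15   19   24    8   12  101  105  105  105   10  373  
[... 2372 characters left out ...]
  560  583  619  586  638  649  599  668  670  453   24   16   15    4
950    .    .    .    .    .  147  156  587  594  606  620  629  636  648  656  668  663  684  680  686  679    2
[[-0.94, 0.34, 0.0], [0.34, 0.94, 0.0], [0.0, 0.0, -1.0]]
(590, 218, 330) 0.254 [-0.87  0.31  0.53  1.63 -0.17  1.25 -0.05]
(590, 218, 520) 0.254 [-0.89  0.26  0.59  1.3  -0.15  1.63 -0.07]
(520, 0, 530) -0.3 [-0.99  0.01  0.89  1.52 -0.01  1.62 -0.4 ]
(550, 0, 560) -0.3 [-0.93  0.11  0.93  1.4  -0.09  1.68 -0.31]
(600, -270, 520) -1.13 [-0.36  0.45  1.11  1.24 -0.4   1.68 -0.47]
(600, -270, 300) -1.13 [-0.45  0.63  1.22  1.62 -0.61  1.33 -0.27]
(600, -270, 39) -1.13 [-0.33  0.91  1.    1.82 -0.93  0.97 -0.04]
```

```bash
cat >> h.py <<'E'
def R(th):
    c,s=np.cos(th),np.sin(th); return np.array([[-s,c,0],[c,s,0],[0,0,-1.]])
def st(): print('t',round(read_time_s(),2),'q',np.round(read_q(),3),'p',np.round(read_ee_pos(),1),'F',np.round(read_ft_force(),1),'open',round(read_opening(),1))
E
python3 - <<'E'
from h import *
Rt=read_tcp_rot()
move_linear([216,592,530],speed=250); st()
q=np.array(read_q()); q[0]+=np.radians(49.5); movej(q); st()
tx=R(.254)[:,0]
P=np.array([586.6,218,330])+35*tx
print(ik(P,R(.254)))
move_pose(P,R(.254)); st()
p=shot('wrist','w1.png'); np.savez('w1.npz',**p)
E
```

```text
t 2.83 q [-1.394  0.245  0.095  1.251 -0.023  1.649 -0.084] p [215.9 591.9 528.7] F [-0.5  0.  -0.7] open 85.3
t 4.73 q [-0.531  0.245  0.094  1.251 -0.023  1.649 -0.084] p [589.8 221.6 528.6] F [ 0.6 -0.3  0.8] open 85.6
[-0.5706692   0.28824802  0.07307393  1.6023351  -0.02185882  1.25180819
 -0.23974395]
t 5.56 q [-0.571  0.288  0.073  1.6   -0.022  1.253 -0.239] p [578.5 252.3 331.6] F [0.2 0.1 0.3] open 85.6
```

View pics/w1.png

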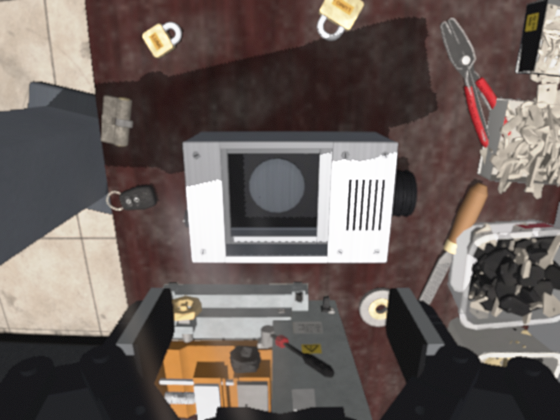

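```bash
cat > c.py <<'E'
from h import *
p=dict(np.load('w1.npz',allow_pickle=True)); p={k:(v.item() if v.ndim==0 else v) for k,v in p.items()}
w=pts(p); print(p['xyz'])
m=(w[...,2]>90)&(w[...,2]<102)&(abs(w[...,0]-600)<150)&(abs(w[...,1]-221)<120)
m=m.astype(np.uint8)
n,l,s,c=cv2.connectedComponentsWithStats(m); k=1+np.argmax(s[1:,4]); m=(l==k).astype(np.uint8)
cv2.imwrite('pics/w1m.png',m*255)
print(s[k], np.median(w[m>0],0))
r=cv2.minAreaRect(w[m>0][:,:2].astype(np.float32)); print('outer',r)
cs,h=cv2.findContours(m,cv2.RETR_CCOMP,cv2.CHAIN_APPROX_NONE)
hol=max([cs[i] for i in range(len(cs)) if h[0][i][3]>=0],key=cv2.contourArea)
# outer/hole as contour: project pixels on plane z=96
def plane(uv,z):
    H,W=p['depth'].shape; f=H/2/np.tan(np.radians(p['vfov'])/2)
    K=np.array([[f,0,p['cx']],[0,f,p['cy']],[0,0,1.]])
    n=cv2.undistortPoints(uv.reshape(-1,1,2).astype(float),K,np.array([p['k1'],0,0,0,0.])).reshape(-1,2)
    d=np.c_[n,np.ones(len(n))]@np.array(p['rotation']).T; o=np.array(p['xyz'])
    return o+d*((z-o[2])/d[:,2])[:,None]
hp=plane(hol,96); print('hole',cv2.minAreaRect(hp[:,:2].astype(np.float32)))
# shear-free: edges by robust stats in box frame
for th in [r[2]]:
    a=np.radians(th if th<45 else th-90)
    B=np.array([[np.cos(a),np.sin(a)],[-np.sin(a),np.cos(a)]])
    o=plane(max([cs[i] for i in range(len(cs)) if h[0][i][3]<0],key=cv2.contourArea),96)[:,:2]
    for nm,q in [('outer',o),('hole',hp[:,:2])]:
        q=(q-[586.6,218])@B.T; 
        mx,my=(q.max(0)+q.min(0))/2; hx,hy=(q.max(0)-q.min(0))/2
        mid=lambda i,s,hh,mm,ho,mo,: None
        L=q[(abs(q[:,1]-my)<hy*.7)]; T=q[(abs(q[:,0]-mx)<hx*.7)]
        for e,sel,ax,oth in [('x-',L[L[:,0]<mx],0,1),('x+',L[L[:,0]>mx],0,1),('y-',T[T[:,1]<my],1,0),('y+',T[T[:,1]>my],1,0)]:
            # theil fit
            k,b=np.polyfit(sel[:,oth],sel[:,ax],1); res=sel[:,ax]-k*sel[:,oth]-b; g=abs(res)<max(1.,np.median(abs(res))*2)
            k,b=np.polyfit(sel[g][:,oth],sel[g][:,ax],1)
            print(nm,e,'med',round(np.median(sel[:,ax]),2),'slope',round(k,4),len(sel),g.sum())
    print(a)
E
python3 c.py
```

```text
[557.09058912 331.90634396 467.14487664]
[  183   141   215   122 13587] [639.60449704 230.49828973  97.04303954]
outer ((596.3220825195312, 221.28656005859375), (212.30923461914062, 130.78778076171875), 14.463334083557129)
hole ((582.440185546875, 219.0377197265625), (111.94792938232422, 116.19099426269531), 14.596454620361328)
outer x- med -94.67 slope -0.0057 85 85
outer x+ med 115.5 slope 0.0006 84 84
outer y- med -64.29 slope 0.0019 136 136
outer y+ med 66.05 slope 0.0036 151 151
hole x- med -59.24 slope -0.0025 76 76
hole x+ med 51.64 slope -0.0016 76 76
hole y- med -54.86 slope 0.0018 73 73
hole y+ med 59.16 slope 0.0024 80 80
0.25243280057398854
```

View pics/w1m.png

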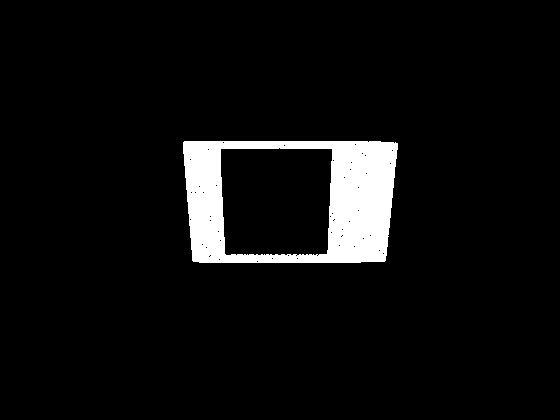

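```bash
python3 - <<'E'
from h import *
E=np.array(read_ee_pos())
move_linear([E[0],E[1],540],speed=300); st()
q=np.array(read_q()); q[0]+=np.radians(45.5); q[6]+=.6; movej(q); st()
th=np.radians(-65); tx=R(th)[:,0]
P=np.array([597,-270,270])+38*tx
move_pose(P,R(th)); st()
wait(0.15)
p=shot('wrist','w2.png'); np.savez('w2.npz',**p); st()
E
```

```text
t 6.46 q [-0.581  0.248  0.092  1.224 -0.023  1.671 -0.24 ] p [578.7 252.  540.1] F [ 0.1 -0.1  0.1] open 85.3
t 8.23 q [ 0.212  0.248  0.091  1.224 -0.023  1.671  0.36 ] p [ 586.  -234.7  540. ] F [-0.3  0.7  0.2] open 85.5
t 9.32 q [ 0.125  0.417  0.224  1.564 -0.098  1.171 -0.764] p [ 632.1 -253.6  271. ] F [-0.3  0.3 -0.5] open 85.5
t 9.52 q [ 0.125  0.416  0.224  1.565 -0.098  1.17  -0.765] p [ 631.8 -254.   271.1] F [-0.3 -0.1 -0.5] open 85.5
```

View pics/w2.png

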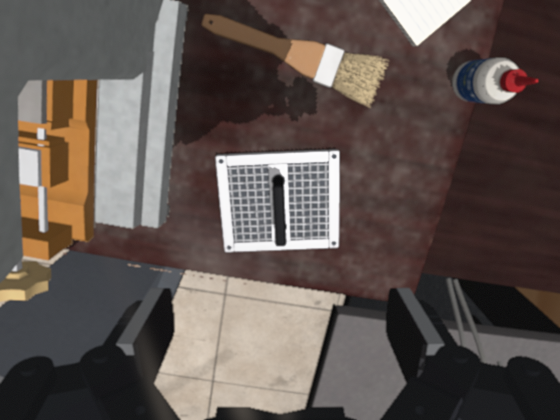

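```bash
cat > d.py <<'E'
from h import *
p=dict(np.load('w2.npz',allow_pickle=True)); p={k:(v.item() if v.ndim==0 else v) for k,v in p.items()}
w=pts(p)
near=(np.hypot(w[...,0]-597,w[...,1]+270)<100)
g=near&(w[...,2]>46); G=w[g]; print('bar',len(G),np.median(G[:,2]),cv2.minAreaRect(G[:,:2].astype(np.float32)))
img=p['frame'].astype(int)
c=near&(w[...,2]>6.5)&(w[...,2]<20)&(img.min(2)>150)
c=c.astype(np.uint8); n,l,s,_=cv2.connectedComponentsWithStats(c); k=1+np.argmax(s[1:,4]); C=w[l==k]
print('frame',len(C),np.median(C[:,2]),cv2.minAreaRect(C[:,:2].astype(np.float32)))
print('desk',np.nanmedian(w[near&(w[...,2]<5)][:,2]))
hull=cv2.convexHull(np.argwhere(l==k)[:,::-1].astype(np.int32)); 
f=210/np.tan(np.radians(p['vfov'])/2);K=np.array([[f,0,p['cx']],[0,f,p['cy']],[0,0,1.]])
n=cv2.undistortPoints(hull.reshape(-1,1,2).astype(float),K,np.array([p['k1'],0,0,0,0.])).reshape(-1,2)
d=np.c_[n,np.ones(len(n))]@p['rotation'].T; q=p['xyz']+d*((12-p['xyz'][2])/d[:,2])[:,None]
print('hull@12',cv2.minAreaRect(q[:,:2].astype(np.float32)))
E
python3 d.py
```

```text
bar 29402 329.91949783283917 ((636.3173217773438, -250.18069458007812), (113.2441177368164, 112.41503143310547), 72.46083068847656)
frame 6848 12.843598240455606 ((596.3040161132812, -271.33270263671875), (110.77086639404297, 130.01651000976562), 27.7281436920166)
desk 1.12920643240642
hull@12 ((596.5360717773438, -271.21600341796875), (110.7688980102539, 129.94053649902344), 27.64430046081543)
```

```bash
python3 - <<'E'
from h import *
th=np.radians(-62.3)
P=np.array([596.4,-271.3,0])
move_pose(P+[0,0,110],R(th)); st()
print(move_linear(P+[0,0,40.5],speed=120,until_force=12)); st()
grasp(80); st()
print(np.round(read_ft_force(),2),np.round(read_ft_torque(),2))
move_linear(P+[0,0,120],speed=120); wait(.2); st()
print(np.round(read_ft_force(),2),np.round(read_ft_torque(),2),np.round(read_tcp_rot(),4).tolist())
p=shot('wrist','w3.png'); np.savez('w3.npz',**p)
E
```

```text
t 10.22 q [ 0.187  0.531  0.191  1.764 -0.128  0.857 -0.651] p [ 597.6 -271.6  111.5] F [ 0.4 -0.3  0.7] open 85.3
False
t 10.94 q [ 0.203  0.621  0.171  1.796 -0.148  0.736 -0.635] p [ 596.9 -271.6   41.2] F [-0.6  0.2  0.6] open 85.5
t 11.62 q [ 0.203  0.622  0.17   1.797 -0.148  0.735 -0.635] p [ 596.5 -271.4   40.8] F [-1.4  0.6  5.8] open 10.7
[-1.43  0.58  5.79] [0.08 0.29 0.01]
t 12.63 q [ 0.185  0.521  0.194  1.76  -0.125  0.873 -0.653] p [ 596.  -271.2  119.1] F [-0.4  0.5 -2.6] open 10.4
[-0.39  0.46 -2.61] [ 0.02 -0.02  0.01] [[0.8854, 0.4649, -0.0013], [0.4649, -0.8854, 0.0003], [-0.001, -0.0009, -1.0]]
```

View pics/w3.png

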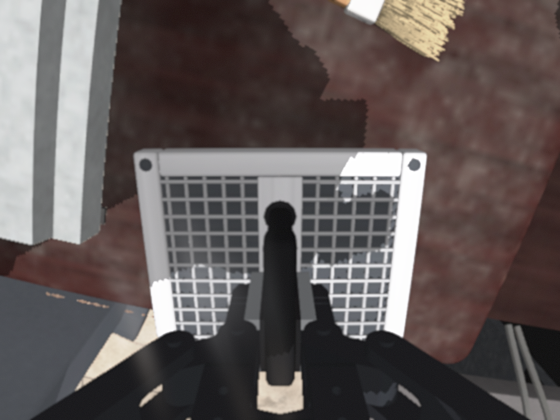

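```bash
cat > e.py <<'E'
from h import *
p=dict(np.load('w3.npz',allow_pickle=True)); p={k:(v.item() if v.ndim==0 else v) for k,v in p.items()}
w=pts(p); th=np.radians(-62.3)
T=np.array([596.,-271.2,119.1]); Rr=np.array([[0.8854, 0.4649, -0.0013], [0.4649, -0.8854, 0.0003], [-0.001, -0.0009, -1.0]])
t=(w-T)@Rr  # tool coords
img=p['frame'].astype(int)
v,u=np.mgrid[0:420,0:560]
m=(v>145)&(v<330)&(u>130)&(u<430)&(t[...,2]>15)&(t[...,2]<45)
A=t[m]; print(len(A),np.median(A[:,2]))
m2=m&(img.min(2)>110); A=t[m2]
X=np.c_[A[:,:2],np.ones(len(A))]
k=np.linalg.lstsq(X,A[:,2],rcond=None)[0]
for _ in range(3):
    r=A[:,2]-X@k; g=abs(r)<2; k=np.linalg.lstsq(X[g],A[g][:,2],rcond=None)[0]
print('plane z=%.4f x + %.4f y + %.2f'%tuple(k), g.sum())
B=t[m&(abs(t[...,2]-(t[...,0]*k[0]+t[...,1]*k[1]+k[2]))<3)]
print('x max pct',np.percentile(B[:,0],[99,99.9]),'min',B[:,0].min(),'y',B[:,1].min(),B[:,1].max())
for x0 in range(-20,60,15):
    s=B[(B[:,0]>x0)&(B[:,0]<x0+15)]; print(x0,np.round([s[:,1].min(),s[:,1].max()],1))
for y0 in range(-60,60,20):
    s=B[(B[:,1]>y0)&(B[:,1]<y0+20)]; print('y',y0,round(s[:,0].max(),1))
E
python3 e.py
```

```text
41970 28.69536962689231
plane z=-0.0077 x + -0.0004 y + 28.37 26510
x max pct [55.18729242 55.60676178] min -38.2688989946818 y -64.26916277224572 66.11644180441267
-20 [-64.   65.5]
-5 [-63.8  66.1]
10 [-63.9  65.8]
25 [-63.9  65.7]
40 [-64.3  65.8]
55 [-62.4  64.9]
y -60 55.8
y -40 55.8
y -20 55.7
y 0 55.7
y 20 55.8
y 40 55.8
```

```bash
cat >> h.py <<'E'
YAW=.255; BX=np.array([np.cos(YAW),np.sin(YAW),0]); BY=np.array([-np.sin(YAW),np.cos(YAW),0]); BO=np.array([582.6,218.45,0]); Z=np.array([0,0,1.])
OFF=np.array([0.8,0.9,41.0])
def Rt(a): # tilt deg, front down
    a=np.radians(a); c=np.cos(a)*BX+np.sin(a)*Z; n=-np.sin(a)*BX+np.cos(a)*Z
    return np.column_stack([BY,c,-n])
def tcpF(fx,fz,a,y=0):  # lower front edge at (fx,fz) in box frame
    r=Rt(a); O=BO+BX*fx+BY*y+Z*fz+65*r[:,1]; return O-r@OFF, r
def tcpO(ox,oz,a,y=0):
    r=Rt(a); return BO+BX*ox+BY*y+Z*oz-r@OFF, r
def cas(): # present cassette per tool pose: origin, front edge in box frame, tilt
    r=np.array(read_tcp_rot()); t=np.array(read_ee_pos()); O=t+r@OFF-BO; F=O-65*r[:,1]
    f=lambda v:np.round([v@BX,v@BY,v[2]],2)
    return 'O',f(O),'F',f(F),'tilt',round(np.degrees(np.arcsin(r[2,1])),2),'yaw',round(np.arctan2(r[1,1],r[0,1])-YAW,4)
def ff():
    F=np.array(read_ft_force()); T=np.array(read_ft_torque()); return 'F',np.round([F@BX,F@BY,F[2]],2),'T',np.round([T@BX,T@BY,T[2]],2),'t',round(read_time_s(),2)
E
python3 - <<'E'
from h import *
E=np.array(read_ee_pos())
move_linear([E[0],E[1],545],speed=300); st()
q=np.array(read_q()); print(ik(*tcpF(-46,135,22)))
q[0]-=np.radians(45); q[6]+=.45; movej(q); st()
P,r=tcpF(-46,140,22); print(P,ik(P,r)); P0,_=tcpF(-46,200,22)
move_pose(P0,r); st(); move_linear(P,speed=100); wait(.2); st(); print(cas(),ff())
p=shot('wrist','w4.png'); np.savez('w4.npz',**p)
p=shot('side','s4.png')
E
```

```text
t 14.25 q [ 0.151  0.298  0.258  1.162 -0.076  1.692 -0.698] p [ 595.8 -271.1  543.8] F [-0.2 -0.2 -2.5] open 10.5
[-0.36712376  0.22106814 -0.16537     2.05682968  0.278974    0.51070415
 -0.48617335]
t 16.07 q [-0.633  0.298  0.259  1.162 -0.075  1.692 -0.249] p [613.5 228.1 544. ] F [ 0.3  0.1 -2.9] open 10.8
[580.93770402 217.18994753 202.02682068] [-0.71020831  0.20745246  0.22401669  2.07161401  0.09468843  0.49623499
 -0.31930418]
t 17.17 q [-0.715  0.133  0.223  2.006  0.105  0.634 -0.318] p [582.1 217.2 263.4] F [ 0.4 -0.9 -2.2] open 10.3
t 18.12 q [-0.707  0.207  0.22   2.071  0.097  0.497 -0.321] p [581.3 217.4 202.8] F [-0.4  0.  -2.2] open 10.5
('O', array([1.4670e+01, 1.1000e-01, 1.6513e+02]), 'F', array([-4.5570e+01,  1.2000e-01,  1.4072e+02]), 'tilt', np.float64(22.06), 'yaw', np.float64(-0.0001)) ('F', array([-0.37,  0.12, -2.2 ]), 'T', array([-0.  ,  0.63, -0.  ]), 't', 18.12)
```

View pics/w4.png

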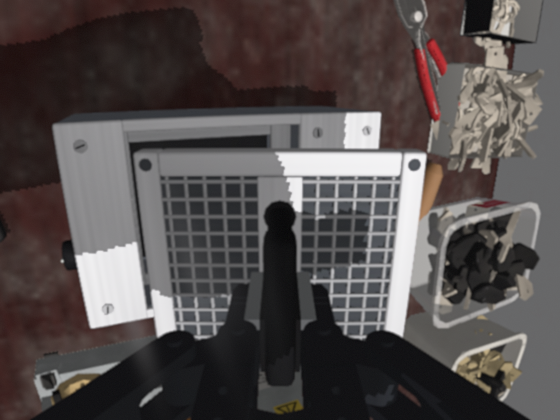

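View pics/s4.png

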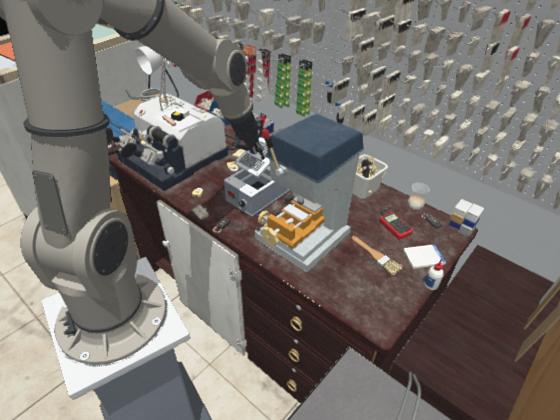

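```bash
cat > f.py <<'E'
from h import *
p=dict(np.load('w4.npz',allow_pickle=True)); p={k:(v.item() if v.ndim==0 else v) for k,v in p.items()}
w=pts(p)-BO; b=np.dstack([w@BX,w@BY,w[...,2]])
v,u=np.mgrid[0:420,0:560]
m=(b[...,2]>91)&(b[...,2]<103)&(u<425)&(v<330)&(abs(b[...,1])<80)&(b[...,0]>-110)&(b[...,0]<140)
A=b[m]; print(len(A),np.median(A[:,2]))
for x0 in range(-90,120,20):
    s=A[(A[:,0]>x0)&(A[:,0]<x0+20)]
    if len(s): print(x0,'y+ max',s[:,1].max().round(1),'y min',s[:,1].min().round(1))
for y0 in range(-40,60,15):
    s=A[(A[:,1]>y0)&(A[:,1]<y0+15)&(A[:,0]<-40)]
    if len(s): print('y',y0,'x min',s[:,0].min().round(1),'x max',s[:,0].max().round(1))
c=(u>135)&(u<430)&(v>145)&(v<330)&(b[...,2]>125)&(b[...,2]<215)
C=b[c]
a=np.radians(22); 
s0=C@np.array([np.cos(a),0,np.sin(a)]); n0=C@np.array([-np.sin(a),0,np.cos(a)])
mm=np.median(n0); k=abs(n0-mm)<4; print('plane',mm)
for lo in range(-20,200,25):
    q=k&(s0>lo)&(s0<lo+25)
    if q.sum()>50: print('s',lo,'y max',C[q][:,1].max().round(1))
print('front s',s0[k].min(), 'rear s',s0[k].max())
O=np.array([14.67,.11,165.13]); print('model n top',O@np.array([-np.sin(a),0,np.cos(a)])+12,'front s',O@np.array([np.cos(a),0,np.sin(a)])-65)
E
python3 f.py
```

```text
18316 96.92670001956142
-90 y+ max 64.7 y min -65.5
-70 y+ max 64.7 y min -65.7
-50 y+ max 64.8 y min 57.5
-30 y+ max 64.6 y min 57.3
-10 y+ max 64.4 y min 57.6
10 y+ max 64.8 y min 57.6
30 y+ max 64.8 y min 57.6
50 y+ max 64.9 y min 41.4
70 y+ max 64.3 y min 40.4
90 y+ max 64.4 y min 39.3
110 y+ max 64.3 y min 38.8
y -40 x min -91.9 x max -54.8
y -25 x min -91.7 x max -54.7
y -10 x min -91.9 x max -54.7
y 5 x min -91.6 x max -54.8
y 20 x min -91.7 x max -54.3
y 35 x min -91.7 x max -54.5
y 50 x min -92.0 x max -40.0
plane 160.05221588414577
s 5 y max 54.8
s 30 y max 55.0
s 55 y max 54.8
s 80 y max 54.8
s 105 y max 54.8
s 130 y max 54.7
front s 9.105456076450729 rear s 139.39721490477308
model n top 159.61039117920217 front s 10.460573917264327
```

```bash
python3 - <<'E'
from h import *
P,r=tcpF(-45.5,76,22); print(move_linear(P,ori=r,speed=50,until_force=5)); print(cas(),ff())
if abs(read_ee_pos()[2]-P[2])<3:
    P,r=tcpF(-59,75.5,22); print(move_linear(P,ori=r,speed=20,until_force=3)); wait(.1); print(cas(),ff())
    P,r=tcpF(-59,54.5,22); print(move_linear(P,ori=r,speed=10,until_force=3)); print(cas(),ff())
E
```

```text
False
('O', array([1.495e+01, 6.000e-02, 1.007e+02]), 'F', array([-4.530e+01,  6.000e-02,  7.632e+01]), 'tilt', np.float64(22.03), 'yaw', np.float64(0.0)) ('F', array([-0.34,  0.53, -1.88]), 'T', array([-0. ,  0.6,  0. ]), 't', 19.65)
False
('O', array([ 1.4 , -0.  , 99.88]), 'F', array([-58.86,  -0.  ,  75.52]), 'tilt', np.float64(22.01), 'yaw', np.float64(0.0)) ('F', array([ 0.21,  0.87, -3.06]), 'T', array([-0.02,  0.67, -0.07]), 't', 20.57)
True
('O', array([1.580e+00, 2.000e-02, 8.734e+01]), 'F', array([-5.868e+01,  2.000e-02,  6.296e+01]), 'tilt', np.float64(22.03), 'yaw', np.float64(0.0)) ('F', array([2.26, 0.34, 4.12]), 'T', array([-0.04, -0.15,  0.04]), 't', 21.82)
```

```bash
python3 - <<'E'
from h import *
P,r=tcpF(-58,64.8,22); move_linear(P,ori=r,speed=15); wait(.1); print(cas(),ff())
P,r=tcpF(-68,64.8,22); print(move_linear(P,ori=r,speed=8,until_force=2.2)); print(cas(),ff())
P,r=tcpF(-73.0,64.8,22); print(move_linear(P,ori=r,speed=10,until_force=6)); print(cas(),ff())
P,r=tcpF(-78.5,64.8,22); print(move_linear(P,ori=r,speed=6,until_force=4)); print(cas(),ff())
E
```

```text
('O', array([ 1.950e+00, -4.000e-02,  8.888e+01]), 'F', array([-5.833e+01, -4.000e-02,  6.457e+01]), 'tilt', np.float64(21.97), 'yaw', np.float64(0.0001)) ('F', array([-0.78,  0.29, -2.64]), 'T', array([-0.01,  0.61,  0.01]), 't', 22.27)
True
('O', array([ 0.47,  0.  , 89.17]), 'F', array([-59.79,   0.  ,  64.79]), 'tilt', np.float64(22.03), 'yaw', np.float64(0.0)) ('F', array([ 3.71, -0.61, -0.91]), 'T', array([-0.04, -0.21, -0.01]), 't', 22.77)
False
('O', array([-1.265e+01, -1.000e-02,  8.922e+01]), 'F', array([-7.291e+01, -1.000e-02,  6.485e+01]), 'tilt', np.float64(22.02), 'yaw', np.float64(0.0)) ('F', array([ 6.27, -0.34, -2.52]), 'T', array([-0.04, -0.89, -0.06]), 't', 24.18)
True
('O', array([-1.436e+01,  6.000e-02,  8.975e+01]), 'F', array([-7.456e+01,  7.000e-02,  6.524e+01]), 'tilt', np.float64(22.15), 'yaw', np.float64(-0.0002)) ('F', array([ 6.43, -0.81, -5.64]), 'T', array([-0.12, -0.95, -0.05]), 't', 24.75)
```

```bash
cat > g.py <<'E'
from h import *
import sys
print(cas(),ff())
T=np.array(read_ee_pos()); Rr=np.array(read_tcp_rot())
p=shot('wrist',sys.argv[1]+'.png'); w=pts(p)
t=(w-T)@Rr; img=p['frame'].astype(int); v,u=np.mgrid[0:420,0:560]
m=(v>145)&(v<330)&(u>130)&(u<430)&(t[...,2]>20)&(t[...,2]<40)
A=t[m&(img.min(2)>100)&(abs(t[...,1])<70)]
X=np.c_[A[:,:2],np.ones(len(A))]; k=np.linalg.lstsq(X,A[:,2],rcond=None)[0]
for _ in range(4):
    r=A[:,2]-X@k; g=abs(r)<1.5; k=np.linalg.lstsq(X[g],A[g][:,2],rcond=None)[0]
print('plane',np.round(k,4),g.sum(),len(A)); B=A[g]
for x0 in range(-20,60,15):
    s=B[(B[:,0]>x0)&(B[:,0]<x0+15)]; print(x0,np.round([s[:,1].min(),s[:,1].max()],1),end=' ')
print('xmax',np.percentile(B[:,0],99.5))
E
python3 g.py w5
```

```text
('O', array([-1.436e+01,  6.000e-02,  8.975e+01]), 'F', array([-7.456e+01,  7.000e-02,  6.524e+01]), 'tilt', np.float64(22.15), 'yaw', np.float64(-0.0002)) ('F', array([ 6.43, -0.81, -5.64]), 'T', array([-0.12, -0.95, -0.05]), 't', 24.75)
plane [-4.4000e-03 -1.3600e-02  2.8043e+01] 14095 15524
-20 [-35.6  65.1] -5 [-33.4  65. ] 10 [-33.5  65.1] 25 [-33.6  65.1] 40 [-35.8  65.3] 55 [-33.9  59.1] xmax 55.0510732618207
```

View pics/w5.png

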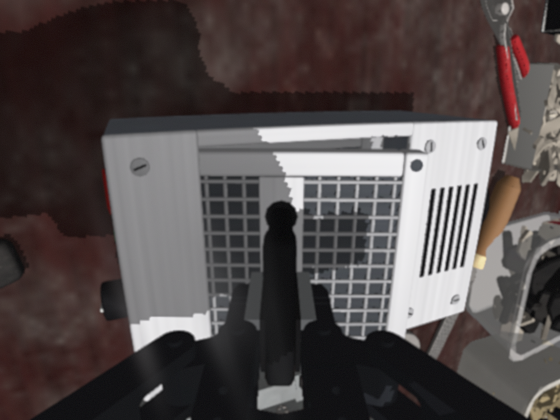

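```bash
cat >> h.py <<'E'
DT=0.8; OFF=np.array([0.8,0.0,41.0])
def tcpO(ox,oz,a,y=0):
    r=Rt(a-DT); return BO+BX*ox+BY*y+Z*oz-r@OFF, r
def tcpG(ox,fz,a,y=0): return tcpO(ox,fz+65*np.sin(np.radians(a)),a,y)
def cas():
    r=np.array(read_tcp_rot()); t=np.array(read_ee_pos()); O=t+r@OFF-BO
    al=np.arcsin(r[2,1])+np.radians(DT)
    f=lambda v:np.round([v@BX,v@BY,v[2]],2)
    return 'O',f(O),'Fz',round(O[2]-65*np.sin(al),2),'Rz',round(O[2]+65*np.sin(al),2),'tilt',round(np.degrees(al),2)
E
python3 - <<'E'
from h import *
print(cas())
ox=-12.7
for a,x,s in [(22.5,-13.5,8),(18,-12.7,30),(14,ox,30),(11,ox,25),(8,ox,20),(5,ox,20),(3,ox,15)]:
    P,r=tcpG(x,64.3,a)
    hit=move_linear(P,ori=r,speed=s,until_force=6); print(a,hit,cas(),ff())
    if hit: break
E
```

```text
('O', array([-1.513e+01,  4.000e-02,  8.937e+01]), 'Fz', np.float64(64.02), 'Rz', np.float64(114.72), 'tilt', np.float64(22.95))
22.5 False ('O', array([-1.364e+01, -5.000e-02,  8.898e+01]), 'Fz', np.float64(64.11), 'Rz', np.float64(113.84), 'tilt', np.float64(22.49)) ('F', array([ 5.79, -0.42, -5.6 ]), 'T', array([ 0.03, -0.84,  0.02]), 't', 25.18)
18 False ('O', array([-1.193e+01,  8.000e-02,  8.451e+01]), 'Fz', np.float64(64.39), 'Rz', np.float64(104.64), 'tilt', np.float64(18.03)) ('F', array([ 6.18,  1.69, -0.2 ]), 'T', array([ 0.36, -1.09,  0.05]), 't', 25.5)
14 True ('O', array([-11.6 ,   0.49,  80.33]), 'Fz', np.float64(64.77), 'Rz', np.float64(95.89), 'tilt', np.float64(13.85)) ('F', array([ 6.15, -0.77, -3.31]), 'T', array([-0.03, -1.16, -0.02]), 't', 25.73)
```

```bash
python3 - <<'E'
from h import *
ox=-12.8
print(cas(),ff())
for a,x,s in [(13.5,ox,8),(10,ox,12),(7,ox,12),(4,ox,12),(2,ox,10)]:
    P,r=tcpG(x,64.3,a)
    hit=move_linear(P,ori=r,speed=s,until_force=7); print(a,hit,cas(),ff())
    if hit: break
E
```

```text
('O', array([-11.6 ,   0.49,  80.33]), 'Fz', np.float64(64.77), 'Rz', np.float64(95.89), 'tilt', np.float64(13.85)) ('F', array([ 6.15, -0.77, -3.31]), 'T', array([-0.03, -1.16, -0.02]), 't', 25.73)
13.5 False ('O', array([-12.41,   0.26,  79.61]), 'Fz', np.float64(64.39), 'Rz', np.float64(94.84), 'tilt', np.float64(13.55)) ('F', array([ 6.64,  1.2 , -1.71]), 'T', array([ 0.16, -1.21,  0.03]), 't', 25.99)
10 False ('O', array([-12.34,   0.24,  75.64]), 'Fz', np.float64(64.3), 'Rz', np.float64(86.98), 'tilt', np.float64(10.04)) ('F', array([ 7.06,  1.61, -2.45]), 'T', array([ 0.23, -1.29, -0.  ]), 't', 26.49)
7 False ('O', array([-12.34,   0.23,  72.2 ]), 'Fz', np.float64(64.23), 'Rz', np.float64(80.17), 'tilt', np.float64(7.04)) ('F', array([ 6.08,  1.65, -1.89]), 'T', array([ 0.3 , -1.44, -0.01]), 't', 26.95)
4 False ('O', array([-12.42,   0.2 ,  68.73]), 'Fz', np.float64(64.16), 'Rz', np.float64(73.3), 'tilt', np.float64(4.03)) ('F', array([ 5.69,  1.54, -1.86]), 'T', array([ 0.26, -1.45,  0.01]), 't', 27.43)
2 False ('O', array([-12.45,   0.21,  66.43]), 'Fz', np.float64(64.12), 'Rz', np.float64(68.73), 'tilt', np.float64(2.03)) ('F', array([ 6.8 ,  1.42, -3.33]), 'T', array([ 0.27, -1.44, -0.04]), 't', 27.84)
```

```bash
python3 g.py w6
```

```text
('O', array([-12.45,   0.21,  66.43]), 'Fz', np.float64(64.12), 'Rz', np.float64(68.73), 'tilt', np.float64(2.03)) ('F', array([ 6.8 ,  1.42, -3.33]), 'T', array([ 0.27, -1.44, -0.04]), 't', 27.84)
plane [-5.80000e-03 -8.80000e-03  2.82817e+01] 16868 17961
-20 [-46.3  64.2] -5 [-45.9  64.4] 10 [-46.   64.7] 25 [-45.9  64.4] 40 [-46.2  64.7] 55 [-44.   60.4] xmax 55.14406854293375
```

View pics/w6.png

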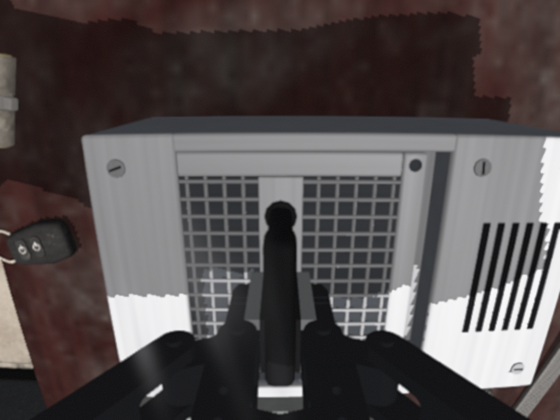

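```bash
python3 - <<'E'
from h import *
P,r=tcpO(-12.8,64.6,0.1); print(move_linear(P,ori=r,speed=8,until_force=7)); wait(.1);print(cas(),ff())
P,r=tcpO(-12.8,60,0.1); print(move_linear(P,ori=r,speed=6,until_force=4)); print(cas(),ff())
E
python3 g.py w7
```

```text
False
('O', array([-12.58,   0.24,  64.47]), 'Fz', np.float64(64.32), 'Rz', np.float64(64.62), 'tilt', np.float64(0.13)) ('F', array([ 5.38,  1.38, -2.6 ]), 'T', array([ 0.26, -1.62, -0.07]), 't', 28.44)
True
('O', array([-11.64,   0.24,  63.87]), 'Fz', np.float64(63.6), 'Rz', np.float64(64.13), 'tilt', np.float64(0.24)) ('F', array([ 5.29, -0.08,  1.09]), 'T', array([-0.03, -1.36, -0.06]), 't', 28.79)
('O', array([-11.64,   0.24,  63.87]), 'Fz', np.float64(63.6), 'Rz', np.float64(64.13), 'tilt', np.float64(0.24)) ('F', array([ 5.29, -0.08,  1.09]), 'T', array([-0.03, -1.36, -0.06]), 't', 28.79)
plane [-6.80000e-03 -3.00000e-03  2.83071e+01] 17205 18356
-20 [-48.5  64. ] -5 [-48.3  64.5] 10 [-48.3  64.5] 25 [-48.4  64.1] 40 [-48.2  64.3] 55 [-48.1  16.8] xmax 54.81122596126588
```

```bash
python3 - <<'E'
from h import *
for z in (63.2,62.6,62.0):
    P,r=tcpO(-12.0,z,0.4); h=move_linear(P,ori=r,speed=4,until_force=5); wait(.1); print(h,cas(),ff())
    if h or read_ft_force()[2]>6: break
E
python3 g.py w8
```

```text
False ('O', array([-11.58,   0.1 ,  63.41]), 'Fz', np.float64(62.89), 'Rz', np.float64(63.94), 'tilt', np.float64(0.46)) ('F', array([6.01, 0.3 , 0.91]), 'T', array([ 0.11, -1.35, -0.03]), 't', 29.27)
True ('O', array([-10.71,   0.1 ,  63.13]), 'Fz', np.float64(62.51), 'Rz', np.float64(63.75), 'tilt', np.float64(0.55)) ('F', array([5.2 , 0.79, 0.93]), 'T', array([-0.02, -1.15, -0.  ]), 't', 29.57)
('O', array([-10.71,   0.1 ,  63.13]), 'Fz', np.float64(62.51), 'Rz', np.float64(63.75), 'tilt', np.float64(0.55)) ('F', array([5.2 , 0.79, 0.93]), 'T', array([-0.02, -1.15, -0.  ]), 't', 29.57)
plane [-7.50000e-03 -5.40000e-03  2.83359e+01] 17359 18659
-20 [-49.8  64. ] -5 [-49.5  64.5] 10 [-49.2  64.5] 25 [-49.6  64.2] 40 [-49.6  64.4] 55 [-49.1  42.6] xmax 54.88639891140517
```

```bash
python3 - <<'E'
from h import *
P,r=tcpO(-10.5,58,0.5)
h=move_linear(P,ori=r,speed=5,until_force=7); print(h,cas(),ff()); wait(.1); print(cas(),ff())
E
python3 g.py w9
```

```text
True ('O', array([-10.03,   0.11,  63.13]), 'Fz', np.float64(62.44), 'Rz', np.float64(63.82), 'tilt', np.float64(0.61)) ('F', array([ 5.37, -0.58, -0.49]), 'T', array([-0.04, -1.3 , -0.02]), 't', 29.92)
('O', array([-9.79,  0.12, 63.13]), 'Fz', np.float64(62.42), 'Rz', np.float64(63.85), 'tilt', np.float64(0.63)) ('F', array([ 5.4 , -0.45,  1.4 ]), 'T', array([-0.04, -1.14, -0.02]), 't', 30.02)
('O', array([-9.79,  0.12, 63.13]), 'Fz', np.float64(62.42), 'Rz', np.float64(63.85), 'tilt', np.float64(0.63)) ('F', array([ 5.4 , -0.45,  1.4 ]), 'T', array([-0.04, -1.14, -0.02]), 't', 30.02)
plane [-7.40000e-03 -3.90000e-03  2.83297e+01] 17522 18823
-20 [-50.8  64.1] -5 [-50.8  64.3] 10 [-50.7  64.5] 25 [-50.2  64.1] 40 [-50.7  64.2] 55 [-50.3  51.7] xmax 54.898579792530526
```

```bash
python3 - <<'E'
from h import *
P,r=tcpO(2.5,62.8,0.5)
h=move_linear(P,ori=r,speed=8,until_force=6); print(h,cas(),ff()); wait(.1); print(cas(),ff())
E
python3 g.py w10
```

```text
True ('O', array([-6.35,  0.11, 63.11]), 'Fz', np.float64(62.42), 'Rz', np.float64(63.81), 'tilt', np.float64(0.61)) ('F', array([ 2.74, -0.4 ,  2.55]), 'T', array([ 0.03, -0.75, -0.01]), 't', 30.73)
('O', array([-6.33,  0.14, 63.09]), 'Fz', np.float64(62.39), 'Rz', np.float64(63.8), 'tilt', np.float64(0.62)) ('F', array([ 3.12, -0.47,  2.47]), 'T', array([-0.05, -0.84,  0.03]), 't', 30.83)
('O', array([-6.33,  0.14, 63.09]), 'Fz', np.float64(62.39), 'Rz', np.float64(63.8), 'tilt', np.float64(0.62)) ('F', array([ 3.12, -0.47,  2.47]), 'T', array([-0.05, -0.84,  0.03]), 't', 30.83)
plane [-7.50000e-03 -4.40000e-03  2.83216e+01] 18336 19402
-20 [-54.8  64.5] -5 [-54.8  64.6] 10 [-54.7  64.5] 25 [-54.9  64.2] 40 [-54.7  64.3] 55 [-51.5  51.7] xmax 54.88321947035521
```

View pics/w10.png

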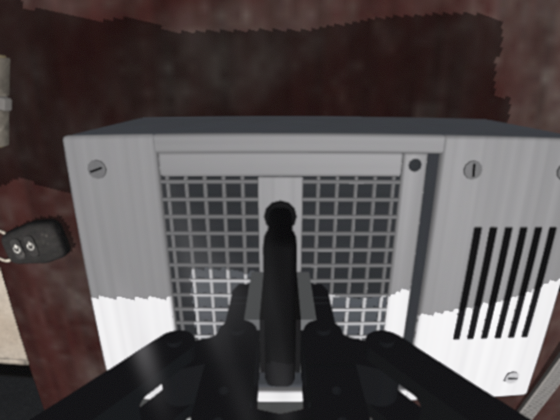

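```bash
python3 - <<'E'
from h import *
for i in range(3):
    P,r=tcpO(2.,63.0,0.5)
    h=move_linear(P,ori=r,speed=8,until_force=7); print(h,cas(),ff()); wait(.1); print(cas(),ff())
    if h and float(cas()[1][0])>-3.5: break
E
python3 g.py w11
```

```text
True ('O', array([-1.08,  0.09, 63.1 ]), 'Fz', np.float64(62.54), 'Rz', np.float64(63.67), 'tilt', np.float64(0.49)) ('F', array([-1.36,  0.1 ,  6.44]), 'T', array([-0.03,  0.13, -0.09]), 't', 31.6)
('O', array([-1.080e+00,  6.000e-02,  6.308e+01]), 'Fz', np.float64(62.51), 'Rz', np.float64(63.65), 'tilt', np.float64(0.5)) ('F', array([0.06, 0.33, 6.58]), 'T', array([-0.02, -0.  , -0.03]), 't', 31.7)
('O', array([-1.080e+00,  6.000e-02,  6.308e+01]), 'Fz', np.float64(62.51), 'Rz', np.float64(63.65), 'tilt', np.float64(0.5)) ('F', array([0.06, 0.33, 6.58]), 'T', array([-0.02, -0.  , -0.03]), 't', 31.7)
plane [-6.50000e-03 -4.90000e-03  2.82211e+01] 20355 21616
-20 [-60.1  63.9] -5 [-60.3  64.4] 10 [-60.3  64.2] 25 [-60.3  63.7] 40 [-60.5  64.1] 55 [-50.7  40.9] xmax 54.89822292232205
```

```bash
python3 - <<'E'
from h import *
ungrasp(); print(ff()); st()
E=np.array(read_ee_pos())
move_linear(E+[0,0,60],speed=60); 
move_linear(E+BY*38+[0,0,200],speed=200); wait(.2); st(); 
p=shot('wrist','w12.png'); np.savez('w12.npz',**p)
w=pts(p)-BO; b=np.dstack([w@BX,w@BY,w[...,2]])
top=b[(b[...,2]>92)&(b[...,2]<101)&(abs(b[...,1])<70)&(b[...,0]>-100)&(b[...,0]<125)]
print('top z',np.median(top[:,2]),'x',top[:,0].min(),top[:,0].max(),'y',top[:,1].min(),top[:,1].max())
m=(b[...,2]>68)&(b[...,2]<84)&(abs(b[...,0])<56)&(abs(b[...,1])<57)
A=b[m];X=np.c_[A[:,:2],np.ones(len(A))];k=np.linalg.lstsq(X,A[:,2],rcond=None)[0]
for _ in range(5):
    r=A[:,2]-X@k; g=abs(r)<1.5; k=np.linalg.lstsq(X[g],A[g][:,2],rcond=None)[0]
print('cassette top plane',np.round(k,4),g.sum()); B=A[g]
print('y',np.percentile(B[:,1],[.2,99.8]),'x',np.percentile(B[:,0],[.2,99.8]))
H=b[(b[...,2]>113)&(b[...,2]<128)&(abs(b[...,0])<30)&(abs(b[...,1])<45)]
print('bar',len(H),np.median(H[:,2]),np.percentile(H[:,0],[1,50,99]),np.percentile(H[:,1],[1,99]))
E
```

```text
('F', array([ 0.32,  0.05, -0.39]), 'T', array([-0.06, -0.  ,  0.01]), 't', 32.47)
t 32.47 q [-0.548  0.49   0.113  1.843 -0.075  0.817 -0.141] p [582.1 217.6 104.1] F [ 0.3  0.1 -0.4] open 85.4
t 34.69 q [-0.62   0.301  0.128  1.646 -0.042  1.203 -0.228] p [572.3 253.9 302.9] F [ 0.5 -0.2 -0.1] open 85.4
top z 97.03937570115994 x -91.81700365559834 121.0195519953755 y -66.30922769951815 64.85730419013765
cassette top plane [1.40000e-03 2.30000e-03 7.53733e+01] 8115
y [-55.36392971  53.40181316] x [-55.86778443  55.76402556]
bar 877 122.05938201713053 [-7.2545333  -1.7864741   3.72422451] [-30.76925994  31.07518114]
```

View pics/w12.png

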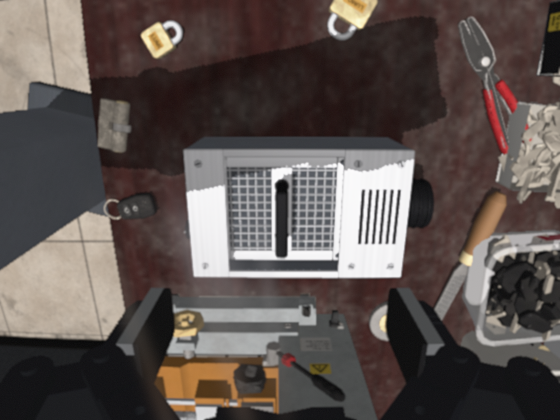

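```bash
python3 - <<'E'
from h import *
p=dict(np.load('w1.npz',allow_pickle=True)); p={k:(v.item() if v.ndim==0 else v) for k,v in p.items()}
w=pts(p)-BO; b=np.dstack([w@BX,w@BY,w[...,2]])
A=b[(abs(b[...,0])<56)&(abs(b[...,1])<59)&(b[...,2]>20)&(b[...,2]<90)]
for n,s in [('side-',(A[:,1]<-49)&(abs(A[:,0])<44)),('rear',(A[:,0]>47)&(abs(A[:,1])<48)),('side+',(A[:,1]>49)&(abs(A[:,0])<44)),('front',A[:,0]<-53)]:
    print(n,s.sum(),np.histogram(A[s][:,2],bins=range(50,80,2))[0] if s.any() else '', np.median(A[s][(A[s][:,2]>55)&(A[s][:,2]<72)][:,2]))
E
```

```text
side- 1139 [  0   0   0   0   0  19 219 373  30  38  33   8  44  37] 64.46658443830282
rear 674 [  0   0   0   0   0   0 233 431  10   0   0   0   0   0] 64.30453266931417
side+ 247 [  0   0   0   0   0   0  84 158   5   0   0   0   0   0] 64.35373157664071
front 295 [  0   0   0   0   0   5 101 172   5   2   1   0   0   0] 64.30977590806953
```

```bash
python3 - <<'E'
from h import *
print(read_time_s()); sign_off()
E
```

```text
34.7417
the job is handed in; nothing more can be done
```

The cassette is back in the extraction box, released and lying flat, and I handed the job in at 34.7 s of the 58 s allowed. The hand-in gives no verdict.

**How it went**
- I gripped the handle bar and carried the cassette over the milling machine.
- I tilted it 22° and fed the front end under the front lip. I felt the ledge at about z = 63 mm.
- I pushed the sprung bar to about its dead stop, then lowered the rear end past its lip.
- I slid the cassette back until the stop took the load, with about 9 N pressing evenly on the ledges, and let go.

**Final wrist-camera checks, after release**
- **Position:** handle centre at x = -1.8 mm (home is -2 mm) and y about +0.2 mm.
- **Tilt:** about 0.003 rad.
- **Hand:** TCP about 0.3 m above the desk with the fingers open, touching nothing.

**Checks that disagreed**
- **x readings:** before release, the arm's own model put the cassette about 1 mm further back than the camera and the feel of the stop did. I went by the stop and the camera.
- **Heights:** the camera put the cassette's underside about 1 mm below the ledge height it had measured earlier. That is within its roughly 1 mm offset, so I took the cassette as seated.
- **Slip in the grip:** the cassette turned about 0.8° in the fingers when it first touched the ledge and bar. I corrected for this.
- **Early stops:** several force-limited moves stopped early on friction or jolts, so I continued them in smaller steps. The highest force I read at the wrist was about 9 N.

I did not check separately afterwards that the other things on the desk had stayed put. No unexpected contact showed up during the moves.

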